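# Clip in the sample and enable the laser with its key

## Robot

A 7-joint arm with a two-finger parallel gripper is mounted at the origin on a cart in front of the work surface, level with it; the furniture and walls round the work are solid. World frame = base frame: x ahead of the robot, y to its left, z up, the work surface at z = 0. Lengths are in mm, angles in degrees, forces in N, time in s.
With the tool pointing down it reaches from about 400 to 900 mm from the base axis. Payload 5.6 kg.
Tool frame: the origin (TCP) lies at the very end of the fingers, on their centre line; the grasp point (between the pads) lies grip_point_offset behind it (grip_point_offset is the distance from the TCP to the grasp point, in mm); z points along the fingers, y is the line along which they close (so a half turn about z gives the same grasp; the last joint's range is limited). The gripper opens to 92 mm and grips with 3 to 60 N. Pads are 20 mm wide; open, the fingers measure 128 mm over their backs; the gripper's body (75 mm by 189 mm) begins 69 mm behind the grasp point.
Start: joints at [68.87, 26.786, -0.665, 91.828, 0.344, 61.387, -3.226], TCP at [208.002, -615.828, 214.592] pointing down, gripper open.
Joint ranges: [-144.91, 144.91], [-17.63, 115.5], [-89.93, 88.59], [15.96, 139.68], [-74.01, 254.01], [8.47, 105.57], [-167.45, 167.45]. Speed limits (degrees/s): [147.25, 147.25, 180, 180, 180, 180, 180].

## Interface

Orientations are given as a 3x3 rotation matrix whose columns are the frame's x, y, z axes.
In Python, from bench import goto, move_linear, move_j, move_gripper, wait, inverse_kinematics, read_camera, camera_info, IKError, finish_job, current_time, current_q, current_dq, current_tau, current_position, current_tool_rot, current_force, current_torque, current_grip_width, current_grasp_force, grip_point_offset gives the robot as it stands. Calls block until the motion is done:
- goto(position, orientation): joint-space move of the TCP to a pose.
- move_linear(position, frame=None, rate=150, f_stop=None): straight line of the TCP; frame=None keeps the orientation; rate is the mean speed in mm/s. With f_stop (N) it stops when the force on the tool has changed by that much, and returns True; else False.
- move_j(angles): joint-space move.
- move_gripper(opening, squeeze=None): finger opening in mm; squeeze is the grip in N (None keeps the last); returns when the fingers have stopped.
- wait(seconds).
- inverse_kinematics(position, orientation): joint angles nearest the present ones, or None.
- read_camera(name): name is "scene" or "top"; returns the picture (400x640x3 uint8, red, green, blue); there is no depth.
- camera_info(name): a dict with "fx", "fy", "cx", "cy" (pixels), "xyz" and "attitude" of the camera in the world. Camera axes: x right, y up, looking along -z (the intrinsics and any distortion apply to the point x, -y, -z); pixel columns grow to the right and rows downward; lengths in mm; the calibration is good to about 2 mm. A picture is of the moment at which its call begins. camera_info takes no time and is no camera call.
A pose or a line that the arm cannot do raises IKError and nothing moves.
- finish_job(): hands the job in; it is judged then, once.
Readings, each from a call of its own:
- current_time(): time.
- current_q(): joint angles.
- current_dq(): joint speeds.
- current_tau(): joint torques, N m.
- current_position(): TCP position.
- current_tool_rot(): TCP orientation.
- current_force(): force on the tool from outside, world axes, zero at the start.
- current_torque(): the same for the moment, N m.
- current_grip_width(): finger opening in mm.
- current_grasp_force(): force on a finger pad.
Only numpy, scipy, OpenCV 4.12 (cv2) and the standard library are available. Lean on these libraries where they do the work, as an engineer would, in place of code of your own. Each camera call takes 0.05 s, during which the arm holds its last target. There are 200 camera calls.

## Task

Get the bench laser unit ready: first lift the blue-capped sample tube off its rest and press it down into the unit's spring clips until it snaps home, conical end towards the black laser head. Then take the red key from the key rack, push it fully into the key switch on top of the unit and turn it clockwise to the stop at the green mark, and leave it there. Leave the blue key in the rack and do not push the jar or any of the bottles about.

Things in the scene. Friction and masses are not known exactly. Their poses are not given: they have to be found in the camera images.
- console: White laser unit, fixed, 180 mm (its x) by 220 mm (its y), origin under its centre on the worktop; its +x points away from the robot, turned up to 20 degrees either way. Front part (x below 20 mm) is a deck 30 mm high with the clips; behind it a housing 75 mm high with the key switch on top.
- clip_seat (a point): Point on the seated tube's axis, midway, at console (-45, 0, 62) mm; axes as the console's. The tube lies along y, conical end to +y. Two pairs of spring fingers, 10 mm wide, stand at y -31 and +31; between them 50 mm of y is free for a gripper, down to the deck 32 mm below this point. Pressing the tube straight down takes about 12 N; it then rests on saddles under the fingers.
- keyhole (a point): Centre of the key slot at the top of the switch's steel plate, at console (55, 0, 75) mm, axes as the console's. Slot 21 mm along y by 8 mm along x below a 4 mm lead-in slope; from 10 mm down a brass rotor with a slot 19.6 by 6.6 mm, in line when off. The key turns only when fully in. Red mark (off) at the left (+y), green mark (on) 1.35 rad clockwise from it, both 22 mm out.
- key_switch (a joint): Angle of the rotor, rad: 0 off, 1.25 at its stop (on), growing as the key turns clockwise seen from above. Friction 0.06 N m, no spring: it stays where left. With its play in the slot, the key itself turns about 1.35 to 1.45 rad to the stop; the torque there should stay light.
- laser_head (a point): Middle of the black laser head's lens face, at console (-45, 83, 62) mm: the tube's conical end must point here. The head is 46 mm (x) by 22 mm (y), at y +86 to +108, its top 92 mm above the worktop.
- clip_mouth (a point): Middle of the clips' mouth, 22 mm above clip_seat, at the tops of the steel fingers, which flare to about 33 mm apart there; their throat, 23 mm wide, lies 13 mm lower and springs open for the 28 mm tube.
- key_rack: Grey fixed block on a black foot (66 by 156 mm), block 50 mm (x) by 140 mm (y), 36 mm high, origin under its centre; two key places at y -35 and +35 mm, slots lying along its x.
- red_key: Loose key with a red bow, 78 mm tall, 50 g, upright in the rack; origin at the middle of its lower end, z up. Bit 18 (its x) by 5 mm (y), z 0 to 12; thin stem; collar of 15 mm radius, z 26 to 30, which rests on the rack or the switch plate when fully in (lower end 26 mm below that surface). Bow 40 (x) by 10 mm (y), z 40 to 76, gripped across y at about z 60. Works either way round.
- blue_key: The same key with a blue bow, in the rack's other place; must stay.
- tube_rest: Grey fixed rest for the tube, foot 110 mm (x) by 56 mm (y); two V supports 10 mm wide at x -34 and +34, up to 46 mm high; origin under its centre.
- tube: Loose white rigid tube with a blue cap, lying along its x axis, 140 mm long, 60 g; origin on its axis midway (38 mm above the worktop in the rest). Barrel 28 mm diameter from x -48 to +50, cap 34 mm diameter x -70 to -48, cone x +50 to +70.
- tube_tip (a point): Conical end of the tube, at tube x +70 mm.
- bottle_a: Small white bottle with red cap, 45 mm diameter, 78 mm high, standing beside the key rack, origin under its centre; bystander.
- bottle_b: Small white bottle with red cap, 44 mm diameter, 73 mm high, standing beside the tube rest, origin under its centre; bystander.
- glass_jar: Clear glass jar, 68 mm diameter, 103 mm high, origin under its centre; bystander.
- wash_bottle: White wash bottle with blue cap, body 66 mm, 173 mm high, origin under its centre; bystander.
Not all that is in view belongs to the job. What is shaped like the red_key but turquoise is not meant.

How it is judged (in metres and radians):
On the way, in this order (a step that is already met when the one before it is completed fails the run):
1. the tube is snapped into the spring clips, conical end towards the laser head (distance between tube and clip_seat below 0.013 m and z of tube in the frame of clip_seat between -0.004 and 0.004 m and x of tube in the frame of clip_seat between -0.004 and 0.004 m and angle between the x axis of tube and the y axis of console, either way round below 0.12 rad and y of tube_tip in the frame of clip_seat above 0.05 m), for 0.2 s.
2. the red key is fully in the key switch, still near off (all of step 1 and z of red_key in the frame of keyhole below -0.022 m and horizontal distance between red_key and keyhole below 0.006 m and angle between red_key's own z axis and vertical below 0.15 rad and value of joint key_switch below 0.5 rad), for 0.1 s.
At the end, for the whole second after the job is handed in: The tube rests in the clips (axis within 4 mm of the seat across and in height, within about 12 mm lengthwise, conical end towards the laser head); the red key is fully in the switch (lower end at least 22 mm below the plate, upright) and the switch is turned on past 1.05 rad; both at rest (all of step 1 and z of red_key in the frame of keyhole below -0.022 m and horizontal distance between red_key and keyhole below 0.006 m and angle between red_key's own z axis and vertical below 0.15 rad and value of joint key_switch above 1.05 rad and linear speed of each of tube, red_key below 0.02 m/s); the robot touches nothing.
It fails at once if the blue key is taken or shifted by more than 12 mm (distance of blue_key from where it was at the start of the episode above 0.012 m).
It fails at once if the bottle beside the key rack is shoved by more than 15 mm or tipped (distance of bottle_a from where it was at the start of the episode above 0.015 m or angle between bottle_a's own z axis and vertical above 0.35 rad).
It fails at once if the bottle beside the tube rest is shoved by more than 15 mm or tipped (distance of bottle_b from where it was at the start of the episode above 0.015 m or angle between bottle_b's own z axis and vertical above 0.35 rad).
It fails at once if the glass jar is shoved by more than 15 mm or tipped (distance of glass_jar from where it was at the start of the episode above 0.015 m or angle between glass_jar's own z axis and vertical above 0.35 rad).
It fails at once if the wash bottle is shoved by more than 15 mm or tipped (distance of wash_bottle from where it was at the start of the episode above 0.015 m or angle between wash_bottle's own z axis and vertical above 0.35 rad).
It also fails if it takes over 72 s, if anything falls off the work surface, if the arm or the gripper's body presses on something with over 40 N, if the wrist force passes 120 N, or if a joint passes its speed limit or range.

## Working session

There is one attempt and no reset: what is moved stays moved. The work goes in short steps, each a Python script; the robot and the scene stay as the last script left them, time stands still between calls to the robot, and variables do not carry over. Pictures are saved under pics/ and viewed, at most 10 in all, crops included, and the job is handed in when it is done.

```bash
mkdir -p pics; python3 - <<'E'
from bench import *
import cv2
for n in ["scene","top"]:
    im=read_camera(n); cv2.imwrite(f"pics/{n}0.png",im[:,:,::-1]); print(n,camera_info(n))
print(grip_point_offset, current_time())
try: print(grip_point_offset())
except Exception as e: print(e)
print(current_tool_rot())
E
```

```text
scene {'fx': 516.3545373927323, 'fy': 516.3545373927323, 'cx': 319.31630628709456, 'cy': 199.25672713588756, 'xyz': array([-520.91321452, 1007.02426287,  792.10669401]), 'attitude': array([[-0.70002907,  0.31865271, -0.63907727],
       [-0.71409153, -0.31951135,  0.62288505],
       [-0.00570843,  0.8923973 ,  0.45121444]])}
top {'fx': 506.84397552658544, 'fy': 506.84397552658544, 'cx': 314.4571190515911, 'cy': 198.17235188066283, 'xyz': array([ 256.85311902,    4.75366673, 1606.59421135]), 'attitude': array([[ 1.01137432e-02,  9.86482771e-01, -1.63552605e-01],
       [-9.99945828e-01,  1.03799354e-02,  7.73036249e-04],
       [ 2.46025241e-03,  1.63535927e-01,  9.86534312e-01]])}
18.700000000000003 0.1
'float' object is not callable
[[ 9.47441344e-01  3.19928905e-01 -6.28505205e-04]
 [ 3.19929501e-01 -9.47440168e-01  1.49743653e-03]
 [-1.16397847e-04 -1.61981064e-03 -9.99998681e-01]]
```

View pics/top0.png

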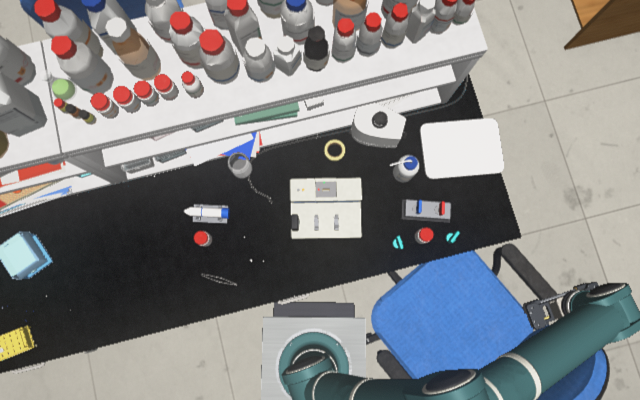

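View pics/scene0.png

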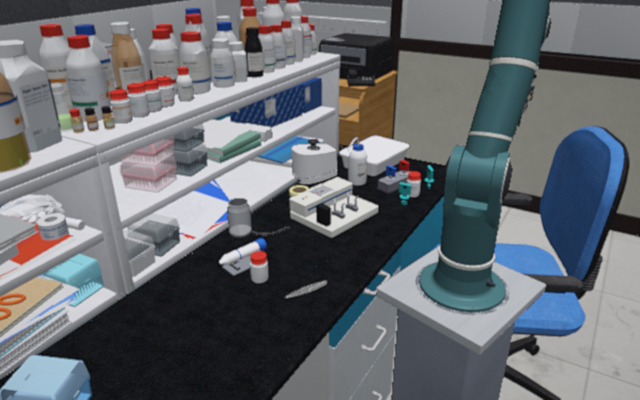

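Top view: the console is near (326,208), the tube on its rest near (209,213) with its cone to the left, and the rack near (427,210) with the red key on its right at (443,210). The scene view shows the same layout, with turquoise decoy keys near the rack. Next I'll enlarge these.

```bash
cat > h.py <<'E'
import numpy as np, cv2
from bench import *
def crop(im,c0,r0,w,h,s,step=10):
    o=cv2.resize(im[r0:r0+h,c0:c0+w,::-1],None,fx=s,fy=s,interpolation=cv2.INTER_CUBIC)
    for c in range(-(-c0//step)*step,c0+w,step):
        x=int((c-c0+.5)*s); cv2.line(o,(x,0),(x,6),(0,0,255),1); cv2.putText(o,str(c),(x-10,16),0,.35,(0,0,255),1)
    for r in range(-(-r0//step)*step,r0+h,step):
        y=int((r-r0+.5)*s); cv2.line(o,(0,y),(6,y),(0,0,255),1); cv2.putText(o,str(r),(8,y+4),0,.35,(0,0,255),1)
    return o
def proj(n,P):
    k=camera_info(n); q=(np.atleast_2d(P)-k["xyz"])@k["attitude"]
    return np.c_[k["cx"]+k["fx"]*q[:,0]/-q[:,2], k["cy"]+k["fy"]*-q[:,1]/-q[:,2]]
def unproj(n,u,v,z):
    k=camera_info(n); d=k["attitude"]@np.array([(u-k["cx"])/k["fx"],-(v-k["cy"])/k["fy"],-1.])
    return k["xyz"]+d*(z-k["xyz"][2])/d[2]
E
python3 - <<'E'
import cv2,numpy as np
from h import crop
t=cv2.imread("pics/top0.png")[:,:,::-1]; s=cv2.imread("pics/scene0.png")[:,:,::-1]
cv2.imwrite("pics/c1.png",crop(t,280,170,90,74,8))
m=np.vstack([np.hstack([crop(t,172,195,80,60,5),crop(t,390,190,80,60,5)]),np.hstack([crop(s,210,230,80,60,5),crop(s,366,150,80,60,5)])])
cv2.imwrite("pics/c2.png",m)
E
```

```text
(no output)
```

View pics/c1.png

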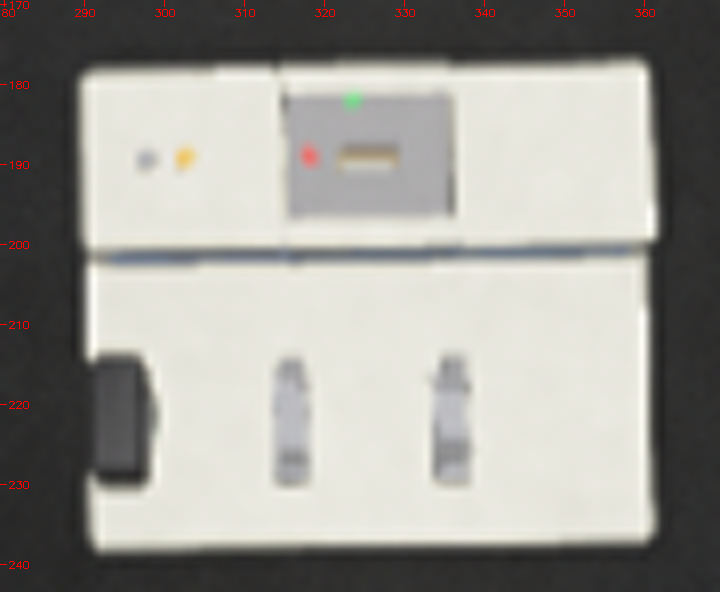

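View pics/c2.png

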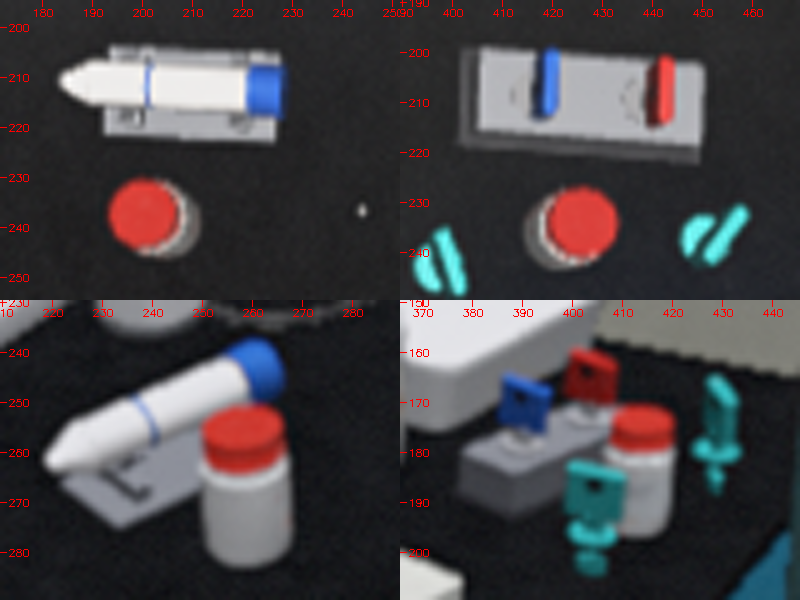

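The console crop shows the slot centre at crop (368,156), red mark (310,156), green mark (352,101), and the housing corners. The second crop shows the tube cone pointing left, tip at (60,82), with the red bow at about (660,90). I'll fit planar poses to these.

```bash
cat > fit.py <<'E'
from h import *
from scipy.optimize import least_squares
T=lambda c0,r0,s,x,y,ox=0,oy=0:((x-ox)/s+c0-.5,(y-oy)/s+r0-.5)
def pose(p,L):
    c,s=np.cos(p[2]),np.sin(p[2]); L=np.atleast_2d(L).astype(float)
    return np.c_[p[0]+c*L[:,0]-s*L[:,1],p[1]+s*L[:,0]+c*L[:,1],L[:,2]]
def fit(obs,p0):
    f=lambda p:np.concatenate([(proj(n,pose(p,L))[0]-uv) for n,L,uv in obs])
    r=least_squares(f,p0,loss="soft_l1",x_scale=[10,10,.1]); return r.x,f(r.x).reshape(-1,2).round(1).tolist()
if __name__=="__main__":
    C=lambda x,y:T(280,170,8,x,y)
    g=(55+22*np.sin(1.35),22*np.cos(1.35),75)
    con=[("top",(90,110,75),C(83,70)),("top",(90,-110,75),C(646,62)),("top",(20,110,75),C(82,245)),("top",(20,-110,75),C(655,240)),
         ("top",(55,22,75),C(310,156)),("top",g,C(352,101)),("top",(55,0,74),C(368,156))]
    R=lambda x,y:T(390,190,5,x,y,400,0)
    rk=[("top",(25,70,36),R(478,48)),("top",(25,-70,36),R(705,63)),("top",(-25,-70,36),R(700,150)),("top",(-25,70,36),R(478,132)),
        ("top",(20,-35,86),R(666,57)),("top",(-20,-35,86),R(660,112))]
    B=lambda x,y:T(172,195,5,x,y)
    D=lambda x,y:T(210,230,5,x,y,0,300)
    tb=[("top",(70,0,38),B(60,82)),("top",(-48,0,54),B(246,91)),("top",(-70,0,42),B(284,92))]
    tbs=tb+[("scene",(70,0,38),D(45,463))]
    K,_=fit(con,[500,-20,0]); print("console",K,_); 
    R_,_=fit(rk,[500,-290,0]); print("rack",R_,_)
    U,_=fit(tb,[480,300,1.57]); print("tube",U,_)
    print("tube both",*fit(tbs,[480,300,1.57]))
    np.save("fit.npy",[K,R_,U])
    print("keyhole",pose(K,(55,0,75)),"seat",pose(K,(-45,0,62)),"red",pose(R_,(0,-35,10)))
    # bystanders
    print("botA",unproj("top",*R(582,225),78),"botB",unproj("top",*B(145,215),73),"jar",unproj("top",240,158,103),"wash",unproj("top",409,163,173))
    t=cv2.imread("pics/top0.png"); s=cv2.imread("pics/scene0.png")
    def box(p,x0,x1,y0,y1,z0,z1):
        v=[(x,y,z) for z in(z0,z1) for x,y in((x0,y0),(x0,y1),(x1,y1),(x1,y0))]
        e=[(i,(i+1)%4) for i in range(4)]+[(4+i,4+(i+1)%4) for i in range(4)]+[(i,i+4) for i in range(4)]
        P=pose(p,v); return [(P[a],P[b]) for a,b in e]
    E=box(K,20,90,-110,110,0,75)+box(K,-90,20,-110,110,0,30)+box(K,-68,-22,86,108,30,92)+box(K,52,58,-10,10,75,75)
    E+=box(R_,-25,25,-70,70,0,36)+box(R_,-20,20,-40,-30,50,86)+box(R_,-20,20,30,40,50,86)
    E+=box(U,-48,50,-14,14,24,52)+[tuple(pose(U,[(-70,0,38),(70,0,38)]))]
    def ov(im,n,c0,r0,w,h,k):
        o=crop(im[:,:,::-1],c0,r0,w,h,k)
        for a,b in E:
            q=((proj(n,[a,b])-[c0,r0]+.5)*k*16).astype(int); cv2.line(o,tuple(map(int,q[0])),tuple(map(int,q[1])),(0,0,255),1,cv2.LINE_AA,4)
        return o
    m=np.vstack([ov(s,"scene",285,170,100,75,4),ov(s,"scene",210,225,100,75,4)])
    m2=np.vstack([ov(s,"scene",366,145,100,75,4),ov(t,"top",172,195,100,75,4)])
    cv2.imwrite("pics/ov1.png",np.hstack([m,m2]))
E
python3 fit.py
```

```text
console [ 4.85245226e+02 -3.08932170e+01  2.32635612e-02] [[-0.4, -0.1], [0.6, -0.0], [-0.1, 0.4], [0.1, 0.1], [-0.1, -0.1], [0.2, -0.1], [-0.2, -0.1]]
rack [ 4.87216383e+02 -3.50347722e+02 -5.75243811e-02] [[0.2, 0.3], [-0.6, 0.3], [0.0, -1.3], [-0.4, -0.7], [0.0, -0.2], [0.9, 1.8]]
tube [469.03309487 341.26273704   1.52719079] [[0.2, 0.1], [-0.2, -0.4], [-0.0, 0.3]]
tube both [468.90248318 340.33110364   1.52801994] [[0.5, 0.1], [0.1, -0.4], [0.3, 0.3], [-0.6, 0.8]]
keyhole [[540.23034412 -29.61383653  75.        ]] seat [[440.25740256 -31.93998281  62.        ]] red [[ 485.20413952 -385.28982933   10.        ]]
botA [ 402.51095915 -334.42349681   78.        ] botB [386.83017753 347.19897931  73.        ] jar [627.76787832 231.61287471 103.        ] wash [ 600.85911809 -269.65452215  173.        ]
```

View pics/ov1.png

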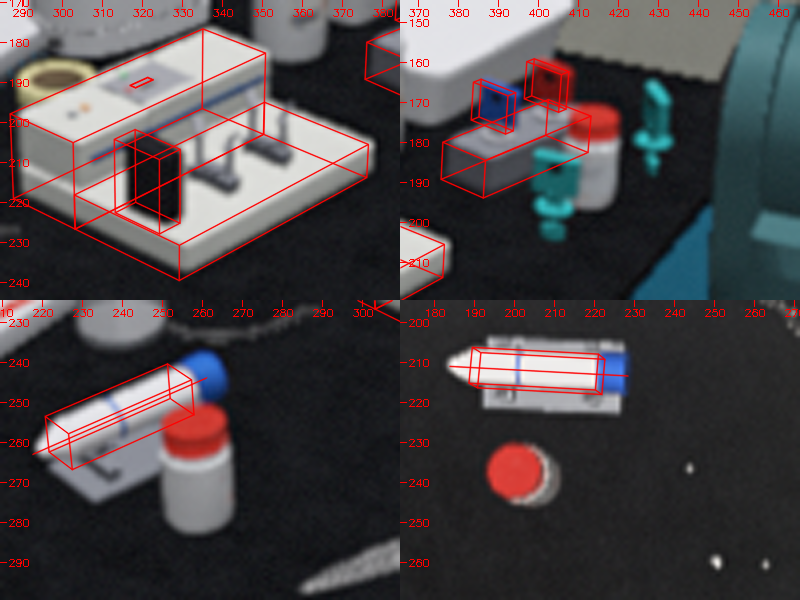

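The overlays match within about 1 px, which is good enough. Next: check the arm's paths and the shelf clearance, then pick up the tube.

```bash
cat >> h.py <<'E'
def down(a): 
    c,s=np.cos(a),np.sin(a); return np.array([[-s,c,0],[c,s,0],[0,0,-1.]])
K=np.array([485.2,-30.9,.0233])
U=np.array([469.0,340.8,1.5275]); 
E
python3 - <<'E'
from h import *
print("shelf foot",unproj("scene",128,278,0), [unproj("top",325,140,z).round() for z in (0,100,200,300)])
P={"tube":((469,341,150),-.044),"clip":((440,-32,180),.0233),"pick":((486,-385,150),1.513),"ins":((540,-30,150),.0233),"end":((540,-30,150),-1.4)}
for n,(p,a) in P.items():
    for k in (-1,0,1):
        q=inverse_kinematics(p,down(a+k*np.pi)); print(n,k,None if q is None else np.round(q))
E
```

```text
shelf foot [629.44168798 587.97983982   0.        ] [array([717., -29.,   0.]), array([688., -27., 100.]), array([659., -25., 200.]), array([631., -23., 300.])]
tube -1 [ 10.  51. -76. 102.  53.  72.  97.]
tube 0 [ -1.  35. -52. 103.  32.  58. -68.]
tube 1 [ 10.  51. -76. 102.  53.  72.  97.]
clip -1 [ -65.   23.   80.  125.  -29.   54. -147.]
clip 0 [ 34.  13. -38. 120.  11.  50.  -9.]
clip 1 [ -65.   23.   80.  125.  -29.   54. -147.]
pick -1 [ 37.  28.  -2.  99.   1.  53. -59.]
pick 0 [ 62.  34. -37.  98.  23.  57. 103.]
pick 1 [ 37.  28.  -2.  99.   1.  53. -59.]
ins -1 [ -54.   44.   77.  114.  -49.   65. -134.]
ins 0 [ 28.  26. -35. 109.  19.  51. -15.]
ins 1 [ -54.   44.   77.  114.  -49.   65. -134.]
end -1 [ 37.  30. -48. 108.  27.  54.  76.]
end 0 [ 19.  23. -23. 109.  12.  50. -91.]
end 1 [ 37.  30. -48. 108.  27.  54.  76.]
```

```bash
python3 - <<'E'
from h import *
a=U[2]-np.pi/2
goto((420,-380,360),down(a)); goto((420,0,360),down(a))
move_gripper(50,45)
goto((U[0],U[1],150),down(a))
print(current_position(),current_time())
im=read_camera("scene"); t=read_camera("top")
cv2.imwrite("pics/g1.png",np.vstack([crop(im,190,170,130,120,5)[:600,:650]]))
print(move_linear((U[0],U[1],75),rate=80,f_stop=6))
print(move_linear((U[0],U[1],22),rate=40,f_stop=6), current_position(), current_force())
E
```

```text
[470.01568505 339.79654778 150.39444308] 5.0833
False
False [469.16211321 340.90845364  22.25214228] [-0.48572032 -0.00364003  0.15826307]
```

View pics/g1.png

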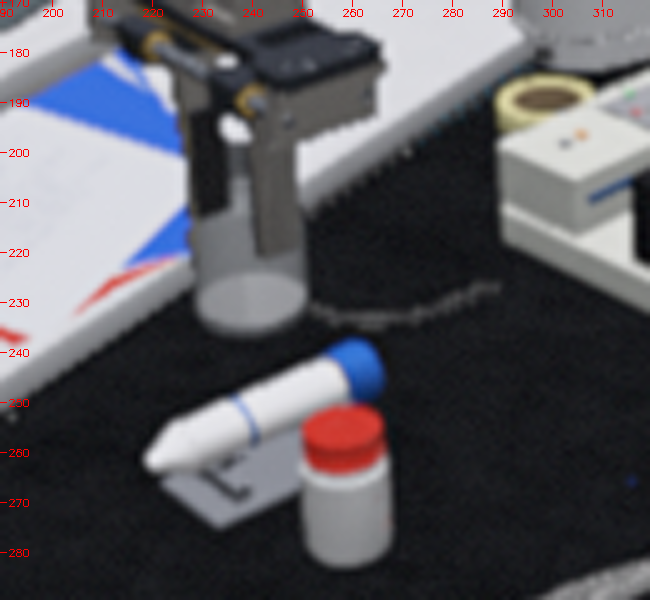

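The gripper was above the tube (pads around columns 228 to 250, row 215) and is now straddling it without contact. Next: grip, lift, and carry it above the clips.

```bash
python3 - <<'E'
from h import *
p=current_position()
move_gripper(15,45); print(current_grip_width(),current_grasp_force(),current_force())
move_linear((p[0],p[1],160),rate=80)
print(current_grip_width(),current_force())
S=np.array([440.2,-32.,62.])
goto((S[0],S[1],170),down(K[2]))
move_linear((S[0],S[1],110),rate=100)
wait(.3); print(current_position(),current_force(),current_time())
im=read_camera("scene"); t=read_camera("top")
cv2.imwrite("pics/g2.png",np.vstack([crop(im,280,150,110,75,6),crop(t,270,165,110,75,6)])[:900:1])
i=cv2.imread("pics/g2.png"); cv2.imwrite("pics/g2.png",np.hstack([crop(im,285,150,80,100,5),crop(t,280,165,80,100,5)]))
E
```

```text
26.794187488894757 44.99243080615997 [ 1.13784924 -1.06319703  0.48759039]
27.247759770815513 [-0.1164979  -0.25993447 -1.09114846]
[440.4742879  -32.17904099 110.38495114] [ 0.01984847 -0.48604487 -1.31089122] 12.5417
```

View pics/g2.png

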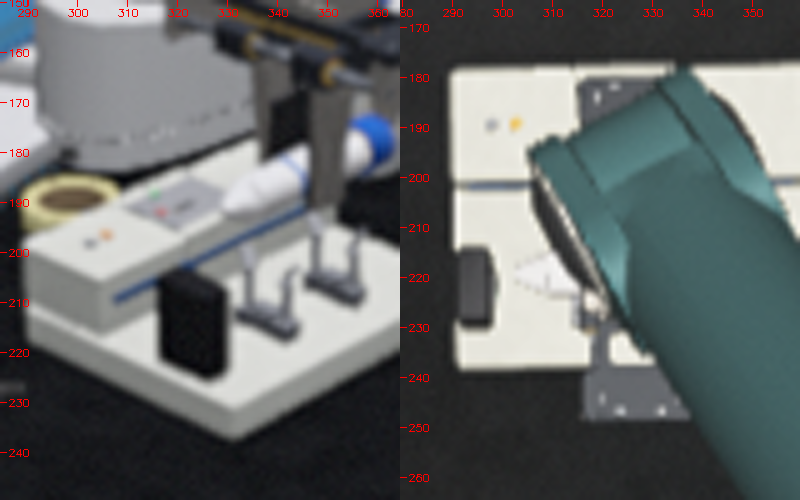

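Tube is held level above the clips; tip at scene (329,191), top (302.5,218). I'll compare with the prediction, then press it in.

```bash
python3 - <<'E'
from h import *
from fit import pose
p=current_position(); tip=pose((p[0],p[1],K[2]+np.pi/2),(70,0,p[2]+15.9))
print(proj("scene",tip),proj("top",tip))
# finger-clip mouth tops, predicted in initial top picture
for y in (31,-31): print(proj("top",pose(K,[(-45+16,y,84),(-45-16,y,84),(-45,y,62)])))
S=(440.2,-32.)
print(move_linear((*S,78),rate=60,f_stop=20),current_position(),current_force())
for z in (70,64,60,56,52,49,46.5):
    r=move_linear((*S,z),rate=25,f_stop=45); print(z,r,current_position().round(1),current_force().round(1),round(current_grip_width(),1))
    if r: break
print(current_time())
E
```

```text
[[327.53081624 192.05916822]] [[302.60046306 219.38286393]]
[[315.64625847 215.71250649]
 [315.79016206 226.23404009]
 [315.68281548 221.81958631]]
[[336.11784988 215.45117132]
 [336.33174407 225.9698565 ]
 [335.90293857 221.56034447]]
False [440.23856336 -31.71568105  77.89592071] [ 0.14195014  0.44585682 -0.29301486]
70 False [440.1 -32.   69.9] [ 0.6 -0.4 -1.4] 27.0
64 False [439.7 -32.1  63.7] [-1.  -1.6 -0.6] 26.9
60 False [440.2 -32.   60.4] [-3.2 -0.8  7. ] 27.0
56 False [440.2 -31.9  56.4] [-2.   0.3  7.8] 26.7
52 False [439.9 -31.9  52. ] [-1.7  0.5  2.6] 27.0
49 False [439.8 -32.   48.6] [-1.2  0.6 -1.9] 26.8
46.5 False [439.8 -32.1  46.1] [-0.9  0.  -3.6] 26.7
15.625
```

```bash
python3 - <<'E'
from h import *
S=(440.2,-32.)
for z in (45,44,43,42):
    r=move_linear((*S,z),rate=15,f_stop=25); f=current_force(); print(z,r,current_position().round(1),f.round(1))
    if f[2]>8: break
move_gripper(50); wait(.2); print(current_position(),current_force())
move_linear((*S,170),rate=100); 
goto((420,-200,330),down(K[2]))
im=read_camera("scene"); t=read_camera("top"); print(current_time())
cv2.imwrite("pics/g3.png",np.hstack([crop(im,285,150,80,100,5),crop(t,280,165,80,100,5)]))
E
```

```text
45 False [439.9 -32.1  45.8] [-6.9 -0.9 14.7]
[440.21931356 -31.98433487  44.96157291] [-0.55810537 -0.98205177  0.194151  ]
19.0167
```

View pics/g3.png

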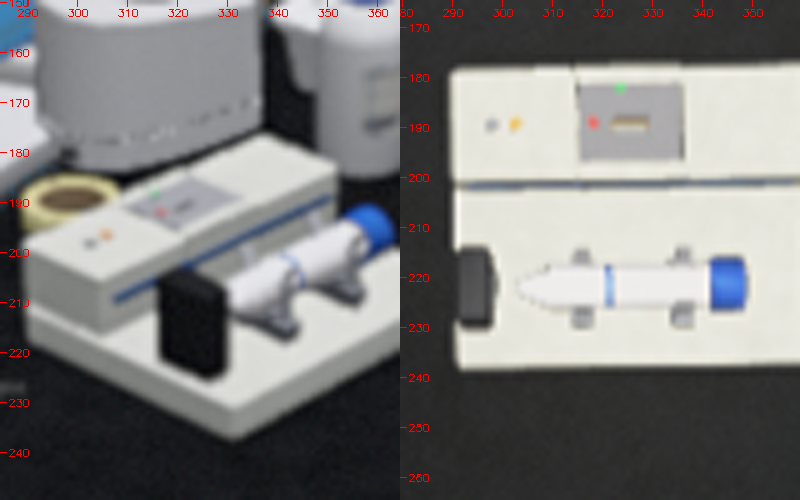

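The tube is seated in both clip pairs, with the tip towards the laser head. On to the red key.

```bash
python3 - <<'E'
from h import *
k=(486.,-385.3); a=-.0575-np.pi/2
goto((*k,170),down(a)); move_gripper(36,30)
print(move_linear((*k,100),rate=100,f_stop=6))
print(move_linear((*k,51.5),rate=50,f_stop=6),current_position(),current_force())
move_gripper(2,30); wait(.2); print(current_grip_width(),current_grasp_force(),current_force())
p=current_position()
move_linear((p[0],p[1],130),rate=60)
move_linear((p[0],p[1],220),rate=120)
print(current_grip_width(),current_force())
goto((500,-200,240),down(-.7))
goto((540.2,-29.6,170),down(K[2]))
move_linear((540.2,-29.6,125),rate=80); wait(.3)
print(current_position(),current_time(),current_force())
im=read_camera("scene"); t=read_camera("top")
cv2.imwrite("pics/g4.png",np.hstack([crop(im,290,140,65,75,6),crop(t,295,155,65,75,6)]))
E
```

```text
False
False [ 486.27507512 -385.41482491   51.83142789] [0.0704262  0.01664849 0.69952271]
9.809465533867622 29.997032582759857 [-0.5637972  -1.95025464  0.80074127]
9.814697084712801 [-0.7172983   0.15306331 -0.51646455]
[540.3951933  -29.57151468 125.33059053] 28.3583 [-0.32357868 -0.12246175  0.06570507]
```

View pics/g4.png

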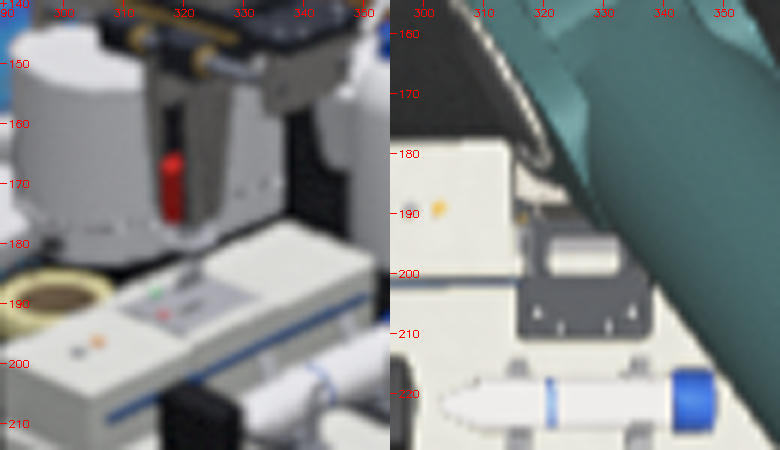

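The key hangs upright in the grip; bit end at scene (321,185), just above the slot at about (321.5,190). I'll compare with the prediction, then insert it gently.

```bash
python3 - <<'E'
from h import *
p=current_position()
print(proj("scene",[(p[0],p[1],p[2]-41.8),(540.2,-29.6,75)]))
H=(540.2,-29.6)
f0=current_force()
for z in (112,106,102,98,95,92,91):
    r=move_linear((*H,z),rate=30,f_stop=12); print(z,r,current_position().round(1),(current_force()-f0).round(1),current_torque().round(2))
    if r: break
print(current_time())
E
```

```text
[[319.76558338 187.65344552]
 [319.79525777 190.04304249]]
112 False [540.2 -29.5 111.9] [-0.8  0.4 -0. ] [ 0.   -0.13  0.02]
106 False [540.1 -29.6 105.8] [ 0.   1.1 -0.1] [-0.02 -0.05  0.02]
102 True [540.1 -29.5 102.3] [-1.1 -0.5  0.4] [-0.02 -0.13 -0.05]
29.6
```

```bash
python3 - <<'E'
from h import *
H=(540.2,-29.6); f0=current_force()
for z in (101,99,97,95,93,91.5,90.5):
    r=move_linear((*H,z),rate=20,f_stop=20); print(z,r,current_position().round(1),(current_force()-f0).round(1),current_torque().round(2))
    if r: break
print(current_grip_width(),current_time())
im=read_camera("scene")
cv2.imwrite("pics/g5.png",crop(im,290,140,70,70,8))
E
```

```text
101 False [540.2 -29.6 100.8] [1.  0.7 0.5] [-0.06 -0.09 -0.  ]
99 False [540.2 -29.6  98.9] [0.6 1.9 0.5] [-0.06 -0.01  0.01]
97 False [540.2 -29.6  96.8] [1.1 0.2 0.6] [-0.04  0.01  0.03]
95 False [540.2 -29.6  94.9] [ 0.2 -0.2  0.5] [ 0.01 -0.01  0.02]
93 False [540.2 -29.6  92.9] [-0.1  1.2 -0.6] [-0.08  0.   -0.  ]
91.5 False [540.2 -29.6  91.4] [ 0.2  0.7 -0.6] [-0.03  0.04 -0.03]
90.5 False [540.2 -29.6  90.6] [0.1 1.1 1.9] [-0.11  0.21 -0.06]
9.687210453750152 31.35
```

View pics/g5.png

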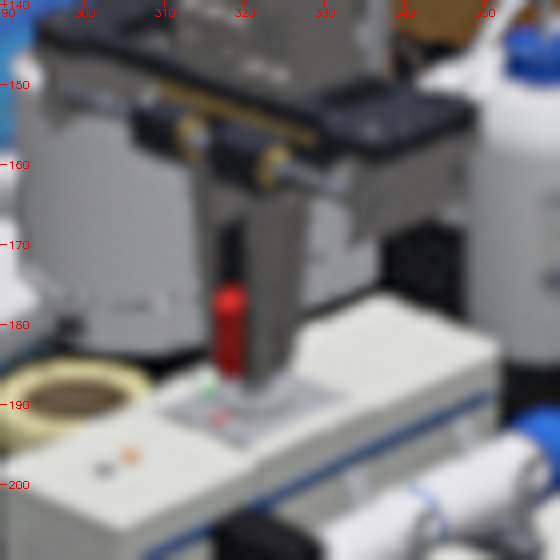

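The key is in; its collar is at the plate. I've used all my picture views, so from here I go by forces: press to contact, then turn clockwise in small steps with a torque limit.

```bash
python3 - <<'E'
from h import *
H=(540.2,-29.6); f0=current_force()
for z in (90,89.5,89,88.5,88,87):
    r=move_linear((*H,z),rate=8,f_stop=10); f=current_force()-f0; print(z,r,current_position().round(1),f.round(1))
    if r or f[2]>6: break
wait(.3)
z=current_position()[2]; t0=current_torque()[2]
for d in np.arange(.1,1.46,.1):
    goto((*H,z),down(K[2]-d)); t=current_torque()[2]-t0
    print(d.round(2),round(t,3),(current_force()-f0).round(1),current_position().round(1))
    if abs(t)>.35: break
print(current_time())
E
```

```text
90 False [540.2 -29.6  90.6] [-1.2  0.9  5.2]
89.5 False [540.2 -29.6  90.5] [-3.1  0.4 10.2]
0.1 -0.003 [-2.5  0.2  2.5] [539.7 -29.5  90.6]
0.2 0.048 [-3.   1.7  3.8] [539.9 -29.5  90.6]
0.3 -0.031 [-2.9  0.7  3.6] [540.1 -29.5  90.6]
0.4 -0.009 [-1.9  1.2  3.3] [540.2 -29.6  90.6]
0.5 0.033 [-1.9  1.7  3.4] [540.4 -29.6  90.6]
0.6 0.063 [-1.4  0.6  1.9] [540.4 -29.7  90.6]
0.7 0.009 [0.3 0.7 1.8] [540.6 -29.7  90.6]
0.8 0.033 [ 0.1 -0.1  0.6] [540.7 -29.8  90.6]
0.9 0.091 [ 2.3  0.3 -0.9] [540.7 -29.9  90.6]
1.0 0.038 [ 2.7 -1.3 -0.7] [540.8 -30.   90.6]
1.1 0.12 [ 4.8 -2.9 -2. ] [540.8 -30.1  90.6]
1.2 0.059 [ 4.2 -3.1 -1.5] [540.8 -30.2  90.7]
1.3 0.082 [ 4.4 -3.3 -1.9] [540.9 -30.4  90.7]
1.4 0.274 [ 4.6 -2.9 -2.1] [540.9 -30.6  90.6]
35.7
```

```bash
python3 - <<'E'
from h import *
move_gripper(30); p=current_position(); wait(.2)
move_linear((p[0],p[1],200),rate=80)
move_linear((420,-100,350),rate=200); goto((420,-330,360),down(K[2]-1.4)); wait(.3)
t=read_camera("top").astype(int); print(current_time(),current_force())
m=(t[...,0]>110)&(t[...,1]<80)&(t[...,2]<80); m[:,:305]=0; m[:,345:]=0; m[:170]=0; m[200:]=0
P=np.argwhere(m)[:,::-1]; print(len(P),P.mean(0),P.min(0),P.max(0))
from fit import pose
for d in (1.0,1.25,1.4):
    k=pose((540.2,-29.6,K[2]+np.pi/2-d),[(20,0,125),(-20,0,125),(0,0,125)]); print(d,proj("top",k).round(1).tolist())
if len(P)>4: w,v=np.linalg.eigh(np.cov(P.T)); print("axis",v[:,1],w)
cv2.imwrite("pics/g6.png",crop(t.astype(np.uint8),295,165,60,45,10))
for r in range(176,200): print(" ".join("R" if m[r,c] else "." for c in range(312,340)))
E
```

```text
40.3417 [-0.0297479   0.63394658 -0.32118481]
15 [325.33333333 187.86666667] [324 182] [328 192]
1.0 [[322.0, 180.3], [329.5, 191.3], [325.7, 185.8]]
1.25 [[323.5, 179.6], [328.0, 192.0], [325.7, 185.8]]
1.4 [[324.5, 179.3], [327.0, 192.3], [325.7, 185.8]]
axis [0.33638404 0.94172489] [ 0.50657183 13.28390436]
. . . . . . . . . . . . . . . . . . . . . . . . . . . .
. . . . . . . . . . . . . . . . . . . . . . . . . . . .
. . . . . . . . . . . . . . . . . . . . . . . . . . . .
. . . . . . . . . . . . . . . . . . . . . . . . . . . .
. . . . . . . . . . . . . . . . . . . . . . . . . . . .
. . . . . . . . . . . . . . . . . . . . . . . . . . . .
. . . . . . . . . . . . R . . . . . . . . . . . . . . .
. . . . . . . . . . . . R . . . . . . . . . . . . . . .
. . . . . . . . . . . . R . . . . . . . . . . . . . . .
. . . . . . . . . . . . R . . . . . . . . . . . . . . .
. . . . . . . . . . . . R R . . . . . . . . . . . . . .
. . . . . . . . . . . . . R . . . . . . . . . . . . . .
. . . . . . . . . . . . . R . . . . . . . . . . . . . .
. . . . . . . . . . . . . R . . . . . . . . . . . . . .
. . . . . . . . . . . . . R . . . . . . . . . . . . . .
. . . . . . . . . . . . . . R . R . . . . . . . . . . .
. . . . . . . . . . . . . . R R R . . . . . . . . . . .
. . . . . . . . . . . . . . . . . . . . . . . . . . . .
. . . . . . . . . . . . . . . . . . . . . . . . . . . .
. . . . . . . . . . . . . . . . . . . . . . . . . . . .
. . . . . . . . . . . . . . . . . . . . . . . . . . . .
. . . . . . . . . . . . . . . . . . . . . . . . . . . .
. . . . . . . . . . . . . . . . . . . . . . . . . . . .
. . . . . . . . . . . . . . . . . . . . . . . . . . . .
```

```bash
python3 - <<'E'
from h import *
from fit import pose
T0=read_camera("top").astype(int); S0=read_camera("scene").astype(int)
for n,t,(r0,r1,c0,c1) in (("top",T0,(172,200,308,342)),("scene",S0,(155,200,300,345))):
    w=np.clip(t[...,0]-np.maximum(t[...,1],t[...,2])-30,0,None)[r0:r1,c0:c1]; y,x=np.nonzero(w>25)
    print(n,len(x),"cols",x.min()+c0,x.max()+c0,"rows",y.min()+r0,y.max()+r0,"mean",x.mean()+c0,y.mean()+r0)
    for r in range(w.shape[0]): 
        q=np.nonzero(w[r]>25)[0]
        if len(q) : print(r+r0,q+c0)
    B=[(a,b,z) for a in(-20,20) for b in(-5,5) for z in(89,125)]
    print(proj(n,pose((540.2,-29.6,K[2]+np.pi/2-1.4),B)).round(1).tolist())
E
```

```text
top 47 cols 318 328 rows 180 192 mean 325.21276595744683 186.31914893617022
180 [324 325]
181 [323 324 325 326]
182 [324 325 326]
183 [324 325 326]
184 [324 325 326 327]
185 [324 325 326 327]
186 [325 326 327]
187 [325 326 327]
188 [318 325 326 327 328]
189 [318 319 325 326 327 328]
190 [318 326 327 328]
191 [326 327 328]
192 [326 327 328]
[[328.3, 194.1], [328.7, 192.0], [325.1, 194.7], [325.3, 192.6], [325.8, 181.4], [326.1, 179.0], [322.6, 182.0], [322.8, 179.6]]
scene 91 cols 316 327 rows 175 185 mean 321.46153846153845 180.0
175 [316 317 318 319 320 321]
176 [317 318 319 320 321 322 323 324 325]
177 [317 318 319 320 321 322 323 324 325 326]
178 [317 318 322 323 324 325 326]
179 [317 318 319 323 324 325 326 327]
180 [317 318 319 322 323 324 325 326]
181 [317 318 319 320 321 322 323 324 325 326]
182 [317 318 319 320 321 322 323 324 325 326]
183 [316 317 318 319 320 321 322 323 324 325]
184 [319 320 321 322 323 324 325]
185 [321 322 323 324 325 326]
[[325.9, 187.0], [325.9, 176.6], [324.1, 188.2], [324.1, 177.7], [315.5, 184.0], [315.4, 173.8], [313.7, 185.1], [313.6, 174.8]]
```

```bash
python3 -c "
from bench import *
print(finish_job(),current_time())"
```

```text
the job is handed in; nothing more can be done
the job is handed in; nothing more can be done
```

I handed the job in at about 40 s without seeing a verdict: the tube is snapped into the clips with its cone towards the laser head, and the red key is fully in and turned about 1.4 rad clockwise, to where the torque rose at the stop.

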